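Set the backrest of a recipe stand

ROBOT

A 7-joint arm with a two-finger parallel gripper is mounted at the origin on the work surface. World frame = base frame: x ahead of the robot, y to its left, z up, the work surface at z = 0. Lengths are in m, angles in rad, forces in N, time in s.
With the tool pointing down it reaches from about 0.4 to 0.925 m from the base axis. Payload 5.6 kg.
Tool frame: the origin (TCP) lies at the centre of the arm's flange, where the gripper is bolted on; the fingertips stand 173 mm ahead of it and the grasp point (between the pads) lies ahead of it (manip.tcp_to_grasp is the z of the grasp point in the tool frame, in m); z points along the fingers, y is the line along which they close (so a half turn about z gives the same grasp; the last joint's range is limited). The gripper opens to 85 mm and grips with 20 to 120 N. Pads are 22 mm wide; open, the fingers measure 114 mm over their backs; the gripper's body (76 mm by 85 mm) begins 54 mm behind the grasp point. The pads swing forward as they close: fully open they stand 13 mm farther back than shut.
Start: joints at [-1.27, 0.468, -0.012, 1.603, 0.006, 1.071, -0.056], TCP at [0.219, 0.612, 0.405] pointing down, gripper open.
Joint ranges: [-2.53, 2.53], [-0.31, 2.02], [-1.57, 1.55], [0.28, 2.44], [-1.29, 4.43], [0.15, 1.84], [-2.92, 2.92]. Speed limits (rad/s): [2.57, 2.57, 3.14, 3.14, 3.14, 3.14, 3.14].

INTERFACE

Orientations are given as a unit quaternion [w, x, y, z].
In Python, from rig import manip, inverse_kinematics, optics, order gives the robot as it stands. Calls block until the motion is done:
- manip.goto(position, orientation): joint-space move of the TCP to a pose.
- manip.move_l(position, orientation=None, max_speed=0.15, guard=None): straight line of the TCP; orientation=None keeps the orientation; max_speed is the mean speed in m/s. With guard (N) it stops when the force on the tool has changed by that much, and returns True; else False.
- manip.goto_joints(angles): joint-space move.
- manip.set_gripper(opening, effort=None): finger opening in m; effort is the grip in N (None keeps the last); returns when the fingers have stopped.
- manip.sleep(seconds).
- inverse_kinematics(position, orientation): joint angles nearest the present ones, or None.
- optics.grab_frame(name): name is "scene" or "top" or "wrist"; returns (picture, depth): 420x560x3 uint8, blue, green, red; 420x560 float32, m along the optical axis (not along the pixel's ray), 0 where there is no reading.
- optics.camera_params(name): a dict with "camera_matrix" (3x3 intrinsics, pixels), "xyz" and "attitude" of the camera in the world; the wrist camera has in their place "hand_eye" (4x4, takes a point from camera to tool coordinates, whose origin is the TCP and whose axes are the flange's). Camera axes: x right, y up, looking along -z (the intrinsics and any distortion apply to the point x, -y, -z); pixel columns grow to the right and rows downward; lengths in m; the calibration is good to about 2 mm. A picture is of the moment at which its call begins: read the wrist's pose just before it. camera_params takes no time and is no camera call.
A pose or a line that the arm cannot do raises manip.Unreachable and nothing moves.
- order.job_done(): hands the job in; it is judged then, once.
Readings, each from a call of its own:
- manip.get_time_s(): time.
- manip.get_q(): joint angles.
- manip.get_joint_velocities(): joint speeds.
- manip.get_effort(): joint torques, N m.
- manip.get_eef_pos(): TCP position.
- manip.get_orientation(): TCP orientation.
- manip.get_contact_force(): force on the tool from outside, world axes, zero at the start.
- manip.get_moment(): the same for the moment, N m.
- manip.get_grip_width(): finger opening in m.
- manip.get_gripper_force(): force on a finger pad.
Only numpy, scipy, OpenCV 4.12 (cv2) and the standard library are available. Lean on these libraries where they do the work, as an engineer would, in place of code of your own. Each camera call takes 0.05 s, during which the arm holds its last target. There are 200 camera calls.

TASK

Fold the backrest of the wooden recipe stand up and back on its stiff hinge until, with nothing holding it, it stays in line with the steel guide arm at its side. The panel springs back some way when you let go of it, so fold it past the line and check it. Do not shift the guide arm or the mortar, jar, plate and ladle around the stand.

Things in the scene. Friction and masses are not known exactly. Their poses are not given: they have to be found in the camera images.
- stand: Wooden base board, fixed, 210 (x) x 300 (y) x 20 mm; origin: centre of underside, z up. The hinge axis runs along its y at x = 0, 40 mm above the counter; the folded-down backrest lies to its -x (robot's side). Ledge strip 12 x 280 mm, top 32 mm above the counter, 85 mm to -x of centre. Steel hinge brackets reach 54 mm above the counter, 11 mm either side of the axis.
- backrest: Plain wooden panel, 240 mm wide along the hinge, 10 mm thick, 0.2-0.45 kg. Origin on the hinge axis, mid-width, mid-thickness; it runs along its own -x from 12 to 155 mm; z normal. Flat, its axes equal the stand's; folding turns it about +y: the free edge rises and goes over towards the stand's +x. Starts 15 to 40 degrees above flat, free edge raised towards the robot, underside open.
- backrest_edge (a point): Middle of the free edge, 155 mm from the hinge axis, mid-thickness; axes as backrest. The hinge is stiff (1 N m of friction, 6 to 10 N at the edge), stays where left and stops 143 degrees from flat. The panel is sprung on it (5.5 N m/rad): pushed, it bends about 10 degrees before the hinge gives, and springs back 8 to 11 degrees when let go.
- guide: Guide arm: slim steel bar 130 mm long, 8 mm thick (along hinge), 16 mm wide, on the +y side, its middle 136 mm from the backrest's, 12 mm clear of its side edge. Origin on the same hinge axis; runs along its own -x; in line, it and the backrest have equal axes. Preset 95 to 117 degrees from flat (leaning back past upright); turns with friction; leave it alone.
- guide_end (a point): Free end of the guide arm, 130 mm from the hinge axis; axes as guide.
- mortar: Bystander: grey stone mortar, 130 mm across, 85 mm high, with its pestle leaning out to about 145 mm high. Origin: centre of its underside.
- jar: Bystander: screw-top glass jar, 80 mm across, 120 mm high. Origin: centre of its underside.
- plate: Bystander: turquoise ceramic plate, 210 mm across, 22 mm high, lying flat to the left of the stand. Origin: centre of its underside.
- ladle: Bystander: stainless ladle lying on the counter to the left of the stand, bowl 84 mm across and 30 mm high, handle 280 mm long towards its -x. Origin: under the centre of its bowl.

How it is judged:
By the outcome, as a careful person would: the job done as asked, in the order asked, and still so for the second after the job is handed in, with the robot touching nothing.
It also fails if it takes over 45 s, if anything falls off the work surface, if the arm or the gripper's body presses on something with over 40 N, if the wrist force passes 120 N, or if a joint passes its speed limit or range.

## Working session

There is one attempt and no reset: what is moved stays moved. The work goes in short steps, each a Python script; the robot and the scene stay as the last script left them, time stands still between calls to the robot, and variables do not carry over. Pictures are saved under pics/ and viewed, at most 10 in all, crops included, and the job is handed in when it is done.

```bash
ls; mkdir -p pics
python3 - <<'E'
from rig import manip, optics
import cv2,numpy as np
for n in("scene","top"):
    p,d=optics.grab_frame(n); cv2.imwrite(f"pics/{n}0.png",p); np.save(f"pics/{n}0.npy",d); print(n,optics.camera_params(n))
print(manip.tcp_to_grasp,manip.get_orientation(),manip.get_eef_pos(),manip.get_time_s())
E
```

```text
pics
scene {'camera_matrix': array([[507.62370407,   0.        , 275.79845752],
       [  0.        , 507.62370407, 215.53279496],
       [  0.        ,   0.        ,   1.        ]]), 'xyz': array([1.12124692, 0.55468837, 1.31869512]), 'attitude': array([0.37562193, 0.10190223, 0.25446255, 0.8853095 ])}
top {'camera_matrix': array([[408.6042186 ,   0.        , 282.91304797],
       [  0.        , 408.6042186 , 211.571939  ],
       [  0.        ,   0.        ,   1.        ]]), 'xyz': array([0.53260434, 0.00597697, 1.02813923]), 'attitude': array([-0.7047384 , -0.00951718,  0.01968288,  0.70913031])}
0.1547 [-1.02216404e-04  1.71081786e-01  9.85256511e-01 -7.86848665e-04] [0.21905168 0.61175606 0.40381972] 0.1
```

View pics/scene0.png

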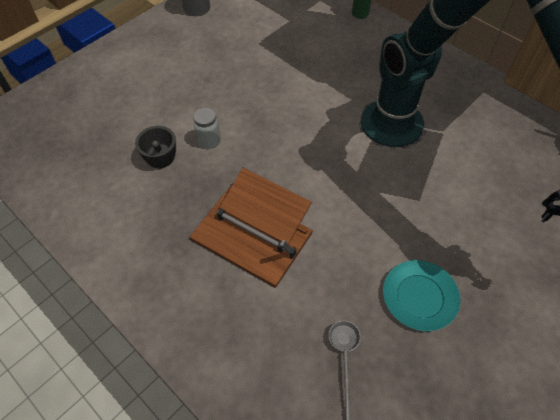

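View pics/top0.png

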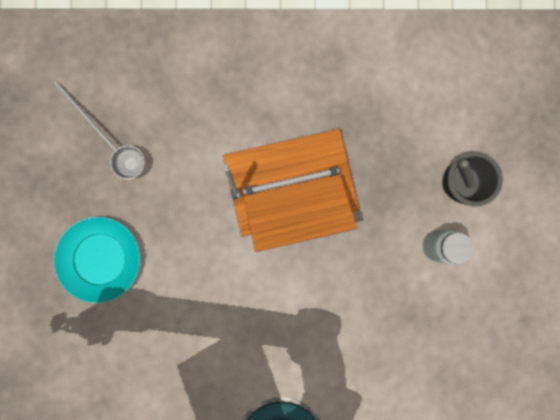

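The scene view shows the stand at about (252,225). In the top view the hinge rod runs from (248,190) to (335,171), the panel lies below it (towards the robot), and the guide arm is at about (232,182). The plate and ladle are on the left, and the mortar and jar are well to the right.

```bash
cat > h.py <<'E'
import numpy as np,cv2
from scipy.spatial.transform import Rotation as R
from rig import optics
def cloud(n,p=None,d=None,T=None):
    """organised world cloud HxWx3 (nan where no depth) and picture"""
    if p is None: p,d=optics.grab_frame(n)
    c=optics.camera_params(n); K=c["camera_matrix"]
    v,u=np.indices(d.shape); x=(u-K[0,2])/K[0,0]*d; y=(v-K[1,2])/K[1,1]*d
    P=np.stack([x,-y,-d],-1)
    if T is None:
        q=c["attitude"]; P=P@R.from_quat([q[1],q[2],q[3],q[0]]).as_matrix().T+c["xyz"]
    else:
        H=T@c["hand_eye"]; P=P@H[:3,:3].T+H[:3,3]
    P[d<=0]=np.nan
    return P,p
def wood(p):
    h=cv2.cvtColor(p,cv2.COLOR_BGR2HSV); return (h[...,1]>130)&(h[...,0]<20)
def plane(Q):
    for _ in range(4):
        m=Q.mean(0); n=np.linalg.svd(Q-m,full_matrices=False)[2][2]; r=(Q-m)@n; Q=Q[abs(r)<max(2*r.std(),.001)]
    return m,n*np.sign(n[2]),r.std(),len(Q)
E
python3 - <<'E'
from h import *
for n in("top","scene"):
    P,p=cloud(n,cv2.imread(f"pics/{n}0.png"),np.load(f"pics/{n}0.npy"))
    w=wood(p)&(np.hypot(P[...,0]-.55,P[...,1])<.25)
    Q=P[w]; print(n,len(Q),np.nanpercentile(Q,[1,50,99],axis=0).round(3).tolist(), 'counter z',np.nanmedian(P[(~w)&(np.hypot(P[...,0]-.55,P[...,1])<.3)][:,2]).round(4))
    base=Q[(abs(Q[:,2]-.02)<.004)]
    print(' base rect',cv2.minAreaRect(base[:,:2].astype(np.float32)))
    pan=Q[Q[:,2]>.05]
    m,nn,s,k=plane(pan)
    ang=np.degrees(np.arccos(nn[2])); yaw=np.degrees(np.arctan2(nn[1],nn[0]))
    # midplane intersect hinge: normal dist = 5mm above axis
    print(' panel',m.round(4),nn.round(3),'tilt',ang.round(2),'naz',yaw.round(2),s.round(4),k)
    hd=nn[:2]/np.linalg.norm(nn[:2]); hd=hd*np.sign(hd[0])
    yd=np.array([-hd[1],hd[0]])
    # axis x-offset along hd: n.(X-m)=-.005 at z=.04
    nh=nn[:2]@hd; off=(-.005-nn[2]*(.04-m[2])+nn[:2]@m[:2])/nh
    # side extents
    pp=pan[abs((pan-m)@nn)<.003]; t=pp[:,:2]@yd; s_=pp[:,:2]@hd
    print(' axis off',off.round(4),'hd',hd.round(4),'y ext',np.percentile(t,[.5,99.5]).round(4),'x ext',np.percentile(s_,[.5,99.5]).round(4))
    c=off*hd+np.mean(np.percentile(t,[.5,99.5]))*yd; print(' centre',c.round(4))
    # guide: tall grey points to the +y side
    L=(P[...,:2]-c); X=L@hd; Y=L@yd
    g=(abs(Y-.136)<.016)&(P[...,2]>.06)&(abs(X)<.15)
    G=P[g]; a=np.degrees(np.arctan2(P[g][:,2]-.04,-X[g])); r=np.hypot(P[g][:,2]-.04,X[g])
    for lo in(.04,.07,.1,.12):
        k=(r>lo)&(r<lo+.03); print(' guide',lo,k.sum(),np.percentile(a[k],[5,50,95]).round(1) if k.any() else '', Y[g][k].mean().round(4) if k.any() else '', r.max())
E
```

```text
top 10848 [[0.497, -0.18, 0.016], [0.617, -0.033, 0.053], [0.758, 0.117, 0.098]] counter z 0.0002
 base rect ((0.6481164693832397, -0.028035640716552734), (0.20764778554439545, 0.2976556420326233), 12.489675521850586)
 panel [ 0.57   -0.0438  0.0752] [0.337 0.076 0.938] tilt 20.21 naz 12.65 0.0012 4998
 axis off 0.6278 hd [0.9757 0.219 ] y ext [-0.286 -0.05 ] x ext [0.4829 0.6141]
 centre [ 0.6494 -0.0265]
 guide 0.04 25 [ 98.8 102.  114.1] 0.1345 0.13167782653988067
 guide 0.07 31 [103.  104.9 110.5] 0.1346 0.13167782653988067
 guide 0.1 41 [105.5 106.7 112.2] 0.1348 0.13167782653988067
 guide 0.12 34 [106.4 108.6 113.3] 0.1352 0.13167782653988067
scene 7482 [[0.5, -0.169, 0.013], [0.628, -0.02, 0.029], [0.762, 0.126, 0.099]] counter z 0.0008
 base rect ((0.6505637764930725, -0.027292117476463318), (0.20995602011680603, 0.2994776964187622), 13.010634422302246)
 panel [ 0.5725 -0.0422  0.0746] [0.334 0.075 0.94 ] tilt 20.03 naz 12.62 0.0024 3168
 axis off 0.6299 hd [0.9758 0.2185] y ext [-0.2866 -0.0507] x ext [0.4845 0.6156]
 centre [ 0.6515 -0.0269]
 guide 0.04 16 [101.4 110.2 116.3] 0.1375 0.13594568394141412
 guide 0.07 20 [104.9 110.2 113.9] 0.1379 0.13594568394141412
 guide 0.1 25 [105.8 109.6 112.9] 0.1366 0.13594568394141412
 guide 0.12 24 [105.8 108.9 112.6] 0.1358 0.13594568394141412
```

```bash
cat > m.py <<'E'
from h import *
C=np.array([.6505,-.0268]); YAW=np.radians(12.63)
hd=np.array([np.cos(YAW),np.sin(YAW),0]); yd=np.array([-hd[1],hd[0],0]); zd=np.array([0,0,1.])
O=np.array([*C,.04])
def pose(th,al,gap=0.,back=0.,y=0.,over=.025,hw=.011):
    """TCP pose: panel at th, tool pitched al down (deg), closed fingers under/behind panel with given gap"""
    th,al=np.radians([th,al])
    u=-np.cos(th)*hd+np.sin(th)*zd          # hinge -> free edge
    n=np.sin(th)*hd+np.cos(th)*zd           # panel +z
    tz=np.cos(al)*hd-np.sin(al)*zd; tn=np.sin(al)*hd+np.cos(al)*zd
    c=O+.155*u-.005*n+over*tz if al>th else O+(.155-over)*u-.005*n
    tip=c-(hw+gap)*tn if al>th else c-gap*n-hw*tn
    M=np.stack([-tn,yd*1,tz],1)             # x = y x z
    M[:,0]=np.cross(M[:,1],M[:,2])
    q=R.from_matrix(M).as_quat()
    return tip-.173*tz-back*tz+y*yd,[q[3],q[0],q[1],q[2]]
E
python3 - <<'E'
from m import *
from rig import inverse_kinematics as ik
for th,al in[(20,20),(20,30),(20,38),(20,45),(20,52),(60,50),(60,60),(90,50),(90,70),(120,60),(120,85)]:
    for b in(0,.06):
        p,q=pose(th,al,.008,b); 
        for s in(1,-1):
            qq=q if s==1 else (lambda r:[r[3],r[0],r[1],r[2]])((R.from_quat([q[1],q[2],q[3],q[0]])*R.from_euler('z',180,degrees=True)).as_quat())
            j=ik(p,qq); print(th,al,b,s,p.round(3),None if j is None else np.round(j,2))
E
```

```text
20 20 0 1 [ 0.365 -0.091  0.121] None
20 20 0 -1 [ 0.365 -0.091  0.121] None
20 20 0.06 1 [ 0.31  -0.103  0.142] None
20 20 0.06 -1 [ 0.31  -0.103  0.142] None
20 30 0 1 [ 0.372 -0.089  0.146] None
20 30 0 -1 [ 0.372 -0.089  0.146] None
20 30 0.06 1 [ 0.322 -0.1    0.176] None
20 30 0.06 -1 [ 0.322 -0.1    0.176] None
20 38 0 1 [ 0.381 -0.087  0.164] None
20 38 0 -1 [ 0.381 -0.087  0.164] None
20 38 0.06 1 [ 0.335 -0.097  0.201] None
20 38 0.06 -1 [ 0.335 -0.097  0.201] None
20 45 0 1 [ 0.391 -0.085  0.18 ] None
20 45 0 -1 [ 0.391 -0.085  0.18 ] None
20 45 0.06 1 [ 0.35  -0.094  0.222] None
20 45 0.06 -1 [ 0.35  -0.094  0.222] None
20 52 0 1 [ 0.403 -0.082  0.193] None
20 52 0 -1 [ 0.403 -0.082  0.193] None
20 52 0.06 1 [ 0.367 -0.09   0.241] None
20 52 0.06 -1 [ 0.367 -0.09   0.241] None
60 50 0 1 [ 0.459 -0.07   0.272] [ 1.06  0.6  -1.07  2.3   2.17  0.27 -0.07]
60 50 0 -1 [ 0.459 -0.07   0.272] [ 0.9   0.49 -0.86  2.3   2.64  0.17  2.53]
60 50 0.06 1 [ 0.422 -0.078  0.318] [ 1.29  0.5  -1.26  2.34  1.76  0.19  0.32]
60 50 0.06 -1 [ 0.422 -0.078  0.318] [ 1.29  0.5  -1.26  2.34  1.
[... 903 characters left out ...]
  -0.049  0.385] [-0.64  0.33  0.84  2.02 -0.62  0.65 -0.77]
120 60 0 1 [ 0.609 -0.036  0.303] [ 0.12  0.45 -0.11  1.95 -0.34  0.24  2.13]
120 60 0 -1 [ 0.609 -0.036  0.303] [-0.43  0.5   0.59  1.99 -1.15  0.43 -0.32]
120 60 0.06 1 [ 0.58  -0.043  0.355] [-0.04  0.33  0.1   2.   -0.5   0.35  2.28]
120 60 0.06 -1 [ 0.58  -0.043  0.355] [-0.61  0.41  0.82  2.03 -1.05  0.53 -0.4 ]
120 85 0 1 [ 0.678 -0.021  0.33 ] [-0.21  0.58  0.27  1.64 -0.22  0.87  1.94]
120 85 0 -1 [ 0.678 -0.021  0.33 ] [-0.56  0.69  0.81  1.66 -0.63  0.97 -0.88]
120 85 0.06 1 [ 0.672 -0.022  0.39 ] [-0.26  0.51  0.35  1.61 -0.23  0.98  1.95]
120 85 0.06 -1 [ 0.672 -0.022  0.39 ] [-0.55  0.59  0.78  1.63 -0.51  1.04 -0.97]
```

```bash
cat >> m.py <<'E'
def spose(th,al,az=90.,gap=0.,back=0.,rt=.115,ytip=-.09,flip=1):
    """TCP pose, tool pitched al down, heading az from hd towards yd, closed finger box touching the underside of the panel at th"""
    th,al,az=np.radians([th,al,az])
    u=-np.cos(th)*hd+np.sin(th)*zd; n=np.sin(th)*hd+np.cos(th)*zd
    h=np.cos(az)*hd+np.sin(az)*yd; ty=flip*(np.sin(az)*hd-np.cos(az)*yd)
    tz=np.cos(al)*h-np.sin(al)*zd; tx=np.cross(ty,tz)
    pts=[]
    for a in(-.011,.011):
        for b in(-.0145,.0145):
            e=a*tx+b*ty; pts.append(e)
            s=(-.12-ytip-e@yd)/(tz@yd) if abs(tz@yd)>.1 else 0   # where this shaft edge crosses the panel's side
            if -.07<s<0: pts.append(e+s*tz)
    top=max(p@n for p in pts)
    # tip = O + a*u + b*n + ytip*yd with tip.u=rt and support on underside
    tip=O+rt*u+(-.005-top-gap)*n+ytip*yd
    q=R.from_matrix(np.stack([tx,ty,tz],1)).as_quat()
    return tip-(.173+back)*tz,[q[3],q[0],q[1],q[2]]
E
python3 - <<'E'
from m import *
from rig import inverse_kinematics as ik
for az in(90,70,50):
  for al in(35,45,55):
    for f in(1,-1):
      out=[]
      for th,b in[(20,.06),(20,0),(50,0),(80,0),(105,0),(125,0)]:
        p,q=spose(th,al,az,.008,b,flip=f); j=ik(p,q); out.append('-' if j is None else str(np.round(j,1).tolist()))
      print(az,al,f,p.round(3),*(out if sum(o!='-' for o in out)>4 else [len(o)>1 for o in out]),sep='\n  ' if sum(o!='-' for o in out)>4 else ' ')
E
```

```text
90
  35
  1
  [ 0.742 -0.244  0.251]
  [0.3, 1.0, 0.5, 1.4, -0.9, 1.7, 1.3]
  [0.3, 1.0, 0.4, 1.5, -0.9, 1.6, 1.3]
  [0.2, 1.0, 0.5, 1.5, -0.9, 1.7, 1.3]
  [0.1, 1.0, 0.5, 1.4, -1.0, 1.8, 1.1]
  [0.1, 1.0, 0.5, 1.2, -1.0, 1.8, 1.0]
  [0.2, 1.1, 0.5, 1.1, -1.0, 1.8, 1.0]
90
  35
  -1
  [ 0.742 -0.244  0.251]
  [0.2, 1.1, 0.7, 1.4, -1.0, 1.8, -1.8]
  [0.1, 1.1, 0.7, 1.5, -1.0, 1.7, -1.7]
  [0.1, 1.0, 0.7, 1.5, -1.0, 1.8, -1.8]
  [0.2, 0.9, 0.4, 1.4, -0.9, 1.8, -2.0]
  [0.2, 1.0, 0.4, 1.2, -1.0, 1.8, -2.1]
  [0.2, 1.0, 0.4, 1.1, -1.0, 1.8, -2.2]
90
  45
  1
  [ 0.738 -0.225  0.273]
  [0.2, 1.0, 0.5, 1.5, -0.9, 1.6, 1.3]
  [0.3, 0.9, 0.4, 1.6, -0.8, 1.4, 1.3]
  [0.1, 0.9, 0.5, 1.6, -0.9, 1.5, 1.2]
  [0.0, 0.9, 0.6, 1.5, -1.0, 1.7, 1.2]
  [0.0, 1.0, 0.6, 1.3, -1.0, 1.7, 1.1]
  [0.1, 1.0, 0.6, 1.2, -1.0, 1.7, 1.0]
90
  45
  -1
  [ 0.738 -0.225  0.273]
  [0.0, 1.1, 0.9, 1.6, -1.1, 1.8, -1.7]
  [-0.1, 1.1, 0.9, 1.6, -1.1, 1.7, -1.7]
  [-0.1, 1.0, 0.9, 1.6, -1.1, 1.7, -1.7]
  [-0.1, 1.0, 0.9, 1.5, -1.1, 1.8, -1.9]
  [0.0, 1.0, 0.7, 1.3, -1.0, 1.7, -2.1]
  [0.0, 1.0, 0.7, 1.2, -1.1, 1.8, -2.1]
[... 3172 characters left out ...]
 1.9, -1.2, 1.2, -2.2]
  [0.0, 0.7, 0.7, 1.8, -1.3, 1.3, -2.3]
  [0.1, 0.7, 0.4, 1.7, -1.2, 1.2, -2.4]
  [0.1, 0.8, 0.4, 1.6, -1.2, 1.2, -2.5]
50
  55
  1
  [ 0.67  -0.192  0.289]
  [-0.0, 0.8, 0.8, 2.0, -1.3, 1.2, 1.1]
  [0.2, 0.8, 0.5, 2.0, -1.2, 1.0, 1.1]
  [-0.0, 0.7, 0.7, 2.0, -1.2, 1.2, 0.9]
  [-0.1, 0.7, 0.7, 1.8, -1.2, 1.2, 0.8]
  [-0.1, 0.7, 0.7, 1.7, -1.2, 1.2, 0.7]
  [-0.1, 0.8, 0.7, 1.6, -1.2, 1.2, 0.6]
50
  55
  -1
  [ 0.67  -0.192  0.289]
  [0.1, 0.7, 0.7, 2.0, -1.2, 1.2, -2.1]
  [0.2, 0.8, 0.4, 2.0, -1.2, 1.0, -2.1]
  [-0.0, 0.7, 0.7, 2.0, -1.2, 1.1, -2.2]
  [-0.2, 0.7, 0.9, 1.8, -1.2, 1.3, -2.3]
  [-0.2, 0.8, 0.9, 1.7, -1.3, 1.3, -2.4]
  [-0.1, 0.8, 0.7, 1.6, -1.2, 1.2, -2.5]
```

Run:
```python
from m import *
from rig import manip
A=dict(al=45,az=80)
for b in(.1,0): print(spose(20,gap=.01,back=b,**A)[0].round(3))
manip.set_gripper(0.0,40)
manip.goto([.42,-.25,.42],list(manip.get_orientation()))
p,q=spose(20,gap=.01,back=.1,**A)
manip.goto(p,q); print('t',manip.get_time_s(),manip.get_grip_width(),manip.get_contact_force())
print(manip.move_l(spose(20,gap=.01,**A)[0],max_speed=.1,guard=8),manip.get_contact_force(),manip.get_time_s())
pic,_=optics.grab_frame("scene"); cv2.imwrite("pics/s1.png",cv2.resize(pic[120:330,120:400],(800,600)))
```

```text
[ 0.554 -0.336  0.217]
[ 0.551 -0.265  0.146]
t 4.85 0.0003555928213575685 [-0.05185765  0.13963026  0.4035569 ]
False [-0.78892987  0.15062649  0.81456506] 6.0
```

View pics/s1.png

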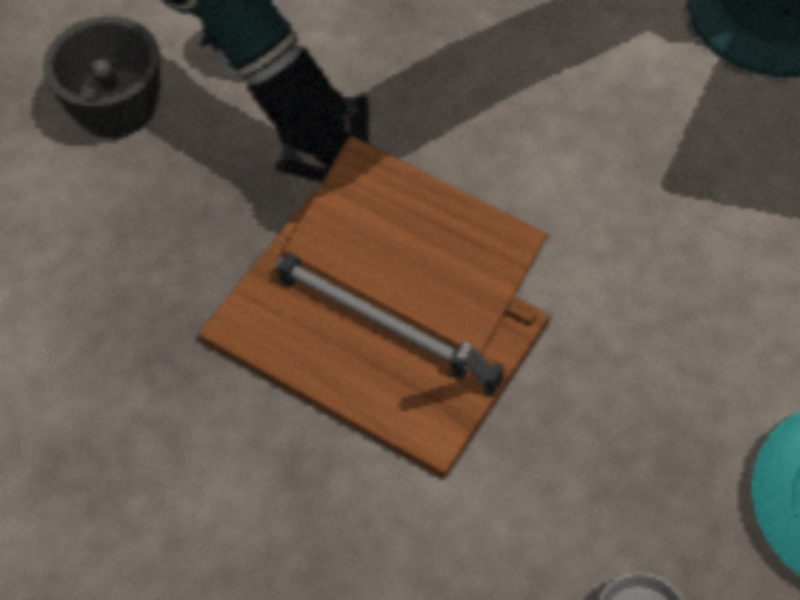

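The crop shows the closed fingertips tucked under the panel's right corner, at about (345,150), with the guide untouched at (480,370). Next I sweep it up.

Run:
```python
from m import *
from rig import manip
A=dict(al=45,az=80)
for th in list(range(26,117,7))+[117]:
    p,q=spose(th,**A); g=manip.move_l(p,q,max_speed=.12,guard=45)
    f=manip.get_contact_force(); print(th,g,f.round(1),round(manip.get_time_s(),2))
    if g: break
P,pic=cloud("scene"); cv2.imwrite("pics/s2.png",cv2.resize(pic[120:330,120:400],(800,600)))
```

```text
26 False [-0.5 -7.9 -3.6] 6.4
33 False [ -5.7 -10.3  -5.7] 6.69
40 False [ -5.8 -11.   -4.3] 6.98
47 False [-5.1 -9.8 -3.4] 7.28
54 False [-4.  -8.2 -4. ] 7.58
61 False [-2.9 -8.4 -6.1] 7.88
68 False [-2.1 -8.6 -7. ] 8.19
75 False [-2.  -9.  -7.3] 8.5
82 False [-2.2 -9.4 -8.5] 8.8
89 False [-5.1 -9.  -7. ] 9.07
96 False [-5.  -6.6 -4.5] 9.35
103 False [-5.6 -4.9 -3.6] 9.62
110 False [-6.4 -2.9 -2.1] 9.89
117 False [-5.8 -1.7 -1.6] 10.16
```

View pics/s2.png

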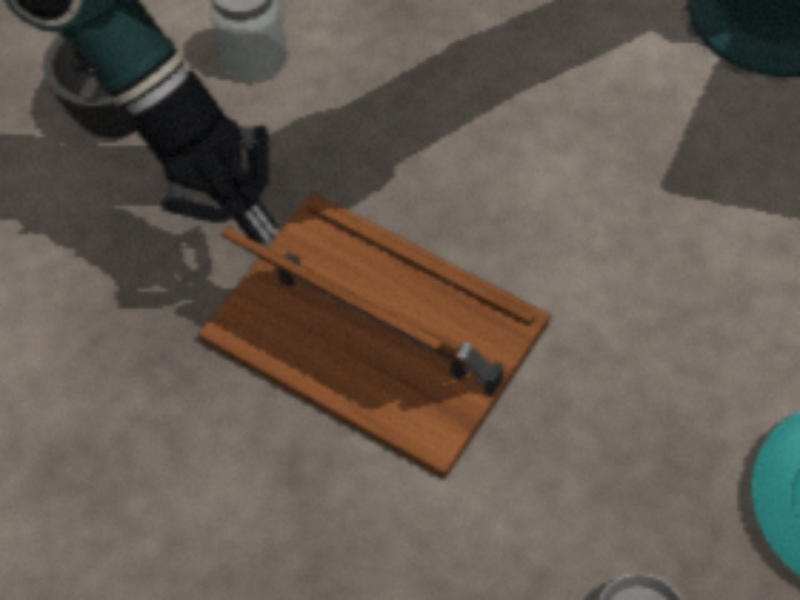

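The panel stands near upright under the fingertips at (260,225), and the guide hasn't moved. I'll back off and measure both angles.

```bash
cat >> m.py <<'E'
def measure():
    for n in("top","scene"):
        P,p=cloud(n); L=P-O; X=L@hd; Y=L@yd; Z=P[...,2]-.04; r=np.hypot(X,Z)
        for nm,m in(("panel",(abs(Y)<.112)&wood(p)&(r>.06)&(r<.165)&(Z>.05)),("guide",(abs(Y-.136)<.012)&(r>.04)&(r<.14)&(Z>.03))):
            x,z=X[m],Z[m]; a=np.degrees(np.arctan2(z,-x)); k=abs(a-np.median(a))<12; x,z=x[k],z[k]
            rr=np.hypot(x,z); far=rr>.75*rr.max()
            # signed thickness offset fitted freely: line direction through PCA; and pinned: angle with known face offset
            Q=np.stack([x,z],1); d=np.linalg.svd(Q-Q.mean(0),full_matrices=False)[2][0]; d*=np.sign(d[1])
            t=.005 if nm=="panel" else .008; f=np.degrees(np.arctan2(z,-x)); o=np.degrees(np.arcsin(t/rr))
            print(n,nm,len(x),'pca %.1f'%np.degrees(np.arctan2(d[1],-d[0])),'near face %.1f'%np.median(f+o),'raw %.1f'%np.median(f),
              'end mid %.1f'%np.mean(np.percentile(f[far],[3,97])),'span',np.percentile(f[far],[3,97]).round(1),'rmax %.3f'%rr.max())
E
python3 - <<'E'
from m import *
from rig import manip
A=dict(al=45,az=80)
manip.move_l(spose(110,gap=.05,**A)[0],max_speed=.15); manip.sleep(.4)
manip.move_l(spose(110,gap=.05,back=.12,**A)[0],max_speed=.2); print(manip.get_contact_force().round(1))
measure(); print(manip.get_time_s())
E
```

```text
[ 0.5  0.6 -0.2]
top panel 2317 pca 108.2 near face 105.5 raw 103.1 end mid 104.8 span [102.8 106.9] rmax 0.159
top guide 113 pca 113.1 near face 109.7 raw 105.4 end mid 108.7 span [104.8 112.6] rmax 0.132
scene panel 691 pca 103.3 near face 109.5 raw 107.4 end mid 105.8 span [103.9 107.7] rmax 0.162
scene guide 71 pca 108.8 near face 114.7 raw 110.2 end mid 109.6 span [105.8 113.4] rmax 0.133
12.0333
```

Run:
```python
from m import *
from rig import manip
A=dict(al=45,az=80)
manip.move_l(spose(110,gap=.05,**A)[0],max_speed=.2)
for th in(112,117,121.3): 
    p,q=spose(th,**A); manip.move_l(p,q,max_speed=.12,guard=45)
print(manip.get_contact_force().round(1))
manip.move_l(spose(112,gap=.05,**A)[0],max_speed=.15); manip.sleep(.4)
manip.move_l(spose(112,gap=.05,back=.12,**A)[0],max_speed=.2)
measure()
print(optics.camera_params("wrist")["hand_eye"].round(3))
# reach for a look along +y / from the robot's side
from rig import inverse_kinematics as ik
for al in(20,30,40,45):
    for y in(-.3,-.36,-.42): 
        tz=np.cos(np.radians(al))*yd-np.sin(np.radians(al))*zd; ty=hd; tx=np.cross(ty,tz); q=R.from_matrix(np.stack([tx,ty,tz],1)).as_quat()
        p=O+.03*hd+.06*zd-tz*-y
        print(al,y,p.round(3),ik(p,[q[3],q[0],q[1],q[2]]) is not None)
print(manip.get_time_s())
```

```text
[-5.4 -2.3  2.2]
top panel 2546 pca 111.4 near face 108.8 raw 106.4 end mid 108.1 span [106.1 110.2] rmax 0.158
top guide 114 pca 113.2 near face 109.9 raw 105.5 end mid 108.8 span [104.8 112.8] rmax 0.132
scene panel 520 pca 106.1 near face 112.2 raw 110.3 end mid 109.1 span [107.2 110.9] rmax 0.162
scene guide 72 pca 109.7 near face 114.6 raw 109.8 end mid 109.9 span [106.3 113.4] rmax 0.135
[[-0.001  0.96   0.279  0.073]
 [ 1.     0.001 -0.001 -0.001]
 [-0.001  0.279 -0.96   0.032]
 [ 0.     0.     0.     1.   ]]
20 -0.3 [ 0.741 -0.295  0.203] True
20 -0.36 [ 0.754 -0.35   0.223] False
20 -0.42 [ 0.766 -0.405  0.244] False
30 -0.3 [ 0.737 -0.274  0.25 ] True
30 -0.36 [ 0.748 -0.324  0.28 ] True
30 -0.42 [ 0.759 -0.375  0.31 ] False
40 -0.3 [ 0.73  -0.244  0.293] True
40 -0.36 [ 0.74  -0.289  0.331] True
40 -0.42 [ 0.75  -0.334  0.37 ] True
45 -0.3 [ 0.726 -0.227  0.312] True
45 -0.36 [ 0.735 -0.269  0.355] True
45 -0.42 [ 0.745 -0.31   0.397] True
15.7417
```

```bash
cat >> m.py <<'E'
from rig import manip, inverse_kinematics as ik
H=optics.camera_params("wrist")["hand_eye"]
def look(pitch,dist,W,sgn=1):
    """TCP pose with the wrist camera at dist from W looking along hd, pitched down"""
    a=np.radians(pitch); v=np.cos(a)*hd-np.sin(a)*zd; up=np.sin(a)*hd+np.cos(a)*zd
    Rc=np.stack([np.cross(v,up),up,-v],1)@np.diag([sgn,sgn,1.])
    Rt=Rc@H[:3,:3].T; p=W-dist*v-Rt@H[:3,3]; q=R.from_matrix(Rt).as_quat()
    return p,[q[3],q[0],q[1],q[2]]
def tcpT():
    T=np.eye(4); q=manip.get_orientation(); T[:3,:3]=R.from_quat([q[1],q[2],q[3],q[0]]).as_matrix(); T[:3,3]=manip.get_eef_pos(); return T
W=O+.08*zd+.03*hd+.09*yd
E
python3 - <<'E'
from m import *
for pi in(30,40,50,60,70):
    for d in(.25,.3,.35):
        for s in(1,-1):
            p,q=look(pi,d,W,s); j=ik(p,q)
            if j is not None: print(pi,d,s,p.round(3),np.round(j,2).tolist())
E
```

```text
30 0.25 -1 [0.479 0.028 0.318] [0.97, 0.65, -1.3, 2.26, 1.96, 0.51, -0.0]
30 0.3 -1 [0.437 0.018 0.343] [1.04, 0.38, -1.25, 2.34, 2.0, 0.26, -0.16]
40 0.25 -1 [0.515 0.036 0.347] [-0.41, 0.23, 0.33, 2.19, -0.75, 0.2, 2.38]
40 0.3 -1 [0.478 0.027 0.38 ] [-0.57, 0.11, 0.5, 2.25, -0.52, 0.25, 2.17]
40 0.35 -1 [0.44  0.019 0.412] [-0.59, -0.04, 0.49, 2.29, -0.17, 0.31, 1.85]
50 0.25 -1 [0.556 0.045 0.37 ] [-0.58, 0.29, 0.53, 2.03, -0.44, 0.47, 2.05]
50 0.3 -1 [0.525 0.038 0.408] [-0.63, 0.18, 0.57, 2.07, -0.29, 0.53, 1.93]
50 0.35 -1 [0.493 0.031 0.446] [-0.64, 0.05, 0.55, 2.09, -0.13, 0.6, 1.79]
60 0.25 1 [0.467 0.024 0.306] [0.84, 0.5, -1.07, 2.31, 2.35, 0.37, 2.68]
60 0.25 -1 [0.6   0.055 0.384] [-0.58, 0.39, 0.55, 1.86, -0.34, 0.74, 1.94]
60 0.3 1 [0.442 0.018 0.349] [1.04, 0.38, -1.25, 2.33, 2.15, 0.26, 2.83]
60 0.3 -1 [0.575 0.049 0.428] [-0.6, 0.29, 0.56, 1.87, -0.26, 0.8, 1.87]
60 0.35 -1 [0.551 0.044 0.471] [-0.62, 0.19, 0.56, 1.88, -0.17, 0.87, 1.81]
70 0.25 1 [0.501 0.031 0.337] [-0.49, 0.23, 0.43, 2.24, -1.25, 0.17, -0.26]
70 0.25 -1 [0.645 0.065 0.391] [-0.54, 0.5, 0.53, 1.67, -0.3, 0.99, 1.89]
70 0.3 1 [0.485 0.028 0.384] [-0.79, 0.11, 0.74, 2.25, -0.76, 0.24, -0.73]
70 0.3 -1 [0.629 0.061 0.438] [-0.55, 0.42, 0.54, 1.67, -0.25, 1.06, 1.85]
70 0.35 1 [0.468 0.024 0.431] [0.03, 0.02, -0.13, 2.19, -0.23, 0.31, -1.26]
70 0.35 -1 [0.612 0.058 0.485] [-0.56, 0.34, 0.54, 1.65, -0.2, 1.13, 1.82]
```

```bash
cat >> m.py <<'E'
def wmeasure(name=None):
    T=tcpT(); p,d=optics.grab_frame("wrist"); P,_=cloud("wrist",p,d,T)
    if name: cv2.imwrite(name,p)
    L=P-O; X=L@hd; Y=L@yd; Z=P[...,2]-.04; res={}
    for nm,t,m in(("panel",.005,(Y>0)&(Y<.112)&(Z>.045)&(Z<.135)),("guide",.008,(abs(Y-.136)<.010)&(Z>.03)&(Z<.115))):
        m&=abs(X)<.1; x,z,y=X[m],Z[m],Y[m]
        a=np.arctan2(z,-x); k=abs(a-np.median(a))<.14; x,z,y=x[k],z[k],y[k]
        for _ in range(5):   # robust line x = b z + c on the near face
            b,c=np.polyfit(z,x,1); e=x-b*z-c; k=abs(e)<max(2.5*np.median(abs(e)),.0008); x,z,y=x[k],z[k],y[k]
        r=np.hypot(x,z); f=np.degrees(np.median(np.arctan2(z,-x)+np.arcsin(t/r)))
        print(nm,len(x),'slope %.2f'%(90+np.degrees(np.arctan(b))),'pinned %.2f'%f,'rms %.4f'%e.std(),'faceoff %.4f'%(-c*np.cos(np.arctan(b))),'y %.3f'%y.mean())
E
python3 - <<'E'
from m import *
p=np.array(manip.get_eef_pos()); print(p)
manip.move_l([p[0]-.05,p[1]-.02,.47],max_speed=.25)
p,q=look(50,.3,W,-1); manip.goto(p,q); print(manip.get_contact_force().round(1))
manip.sleep(.2)
wmeasure("pics/w1.png"); wmeasure(); measure(); print(manip.get_time_s())
E
```

```text
[ 0.65882859 -0.32475184  0.37852577]
[-0.5 -0.4 -0. ]
panel 8538 slope 109.87 pinned 108.15 rms 0.0004 faceoff 0.0079 y 0.055
guide 527 slope 110.44 pinned 108.77 rms 0.0005 faceoff 0.0104 y 0.137
panel 8471 slope 109.88 pinned 108.15 rms 0.0004 faceoff 0.0079 y 0.055
guide 497 slope 110.48 pinned 108.80 rms 0.0005 faceoff 0.0103 y 0.137
top panel 2545 pca 111.4 near face 108.8 raw 106.4 end mid 108.1 span [106.1 110.1] rmax 0.158
top guide 113 pca 113.1 near face 110.0 raw 105.4 end mid 108.9 span [105.1 112.6] rmax 0.132
scene panel 525 pca 106.1 near face 112.2 raw 110.3 end mid 109.1 span [107.2 111. ] rmax 0.162
scene guide 73 pca 109.6 near face 114.7 raw 110.0 end mid 109.7 span [106.  113.4] rmax 0.136
17.9
```

View pics/w1.png

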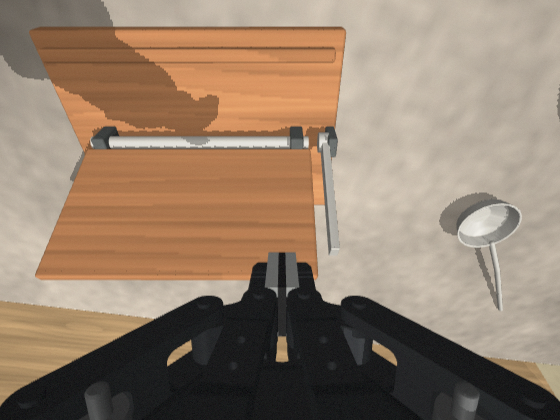

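The wrist view shows the panel (40–315, 150–278) lying in line with the guide arm (330, 140–250), and the plane fits put them 0.6° apart. The robot is touching nothing, so I'm handing in.

```bash
python3 -c "
from rig import order
print(order.job_done())"
```

```text
the job is handed in; nothing more can be done
None
```

The backrest now stays up on its own within about 1° of the guide arm (0.6° by the close-up wrist measurement); the guide arm did not move, the arm never came into contact with the other items, and the job was handed in at about 18 s.

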